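# Seat the cutting board on its locating pins

## Task

The green cutting board on the prep station has slipped off its two locating pins and is lying tilted on top of them. Nudge it with the fingertips, back towards the pan well and sideways, until both of its holes drop over the pins and it lies flat on the deck, then move clear. Only push it, never pick it up, and leave the bottles, the shaker and the card boats where they stand.

Things in the scene. Friction and masses are not known exactly. Their poses are not given: they have to be found in the camera images.
- station: Fixed steel prep station. Origin: on the counter (z = 0), below the midpoint between its two locating pins; x points away from the robot to the pan well, y left. Deck 12 mm high, x -200 to +56 mm, y -250 to +250 mm. Behind it the pan well, 480 mm long (y), 200 mm deep, rim 72 mm and lid handles 88 mm above the counter.
- well_face (a point): Foot of the pan well's upright front face, on the deck, mid-length; 56 mm behind the line through the pins. The face is square to the station's x. A board resting against it has its holes just 1 mm past the pins' centres, which still lets it drop.
- board: Loose green plastic cutting board, 180 mm (x) by 300 mm (y) by 12 mm thick, 0.4 to 0.8 kg. Origin: centre of the underside; x points to its back edge (to the well), z up. It slides under a push of some 1 to 4 N. Seated, it lies flat with its origin at x = -35, y = 0, z = 12 mm in the station's frame.
- board_front (a point): Middle of the board's front bottom edge. At the start this edge lies on the deck while the back part rests up on both pin tips (tilt about 3.4 degrees), the holes 20 to 36 mm nearer the robot than the pins, 20 to 60 mm to one side or the other, the board turned by up to 4 degrees.
- pin_left (a point): Tip of the bullet-nosed steel pin (10 mm thick, 9 mm high above the deck) at y = +100 mm on the station's left (+y), 21 mm above the counter. The round hole belongs over it. Hidden below the board at the start.
- pin_right (a point): Tip of the bullet-nosed steel pin (10 mm thick, 9 mm high above the deck) at y = -100 mm on the station's right (-y), 21 mm above the counter. The slot belongs over it. Hidden below the board at the start.
- round_hole (a point): Centre of the board's round through hole (14 mm), at the top face; board x = +35 mm (55 mm from the back edge), y = +100 mm.
- slot_hole (a point): Centre of the board's through slot (14 mm in x, 22 mm in y), at the top face; board x = +35 mm, y = -100 mm.
- red_bottle: Loose red squeeze bottle, 54 mm thick, 158 mm tall, near the station. Origin: centre of its underside. A bystander.
- yellow_bottle: Loose yellow squeeze bottle, same size, near the station. Origin: centre of its underside. A bystander.
- shaker: Loose steel shaker, 62 mm thick, 95 mm tall, near the station. Origin: centre of its underside. A bystander.
- boats: Loose nested stack of white card serving boats, about 160 by 95 by 55 mm, near the station. Origin: centre of its underside. A bystander.

How it is judged:
At the end, for the whole second after the job is handed in: The round hole is centred on the left pin within 4 mm and the slot on the right pin within 5 mm, the board lies flat (under 0.8 degrees of tilt, its underside within 2 mm of the deck) and at rest (horizontal distance between round_hole and pin_left below 0.004 m and horizontal distance between slot_hole and pin_right below 0.005 m and z of board in the frame of station between 0.01 and 0.014 m and angle between board's own z axis and vertical below 0.014 rad and linear speed of board below 0.01 m/s and angular speed of board below 0.05 rad/s); the robot touches nothing.
It fails at once if the board is lifted: its centre more than 22 mm above the deck, or tipped by more than 8 degrees (z of board in the frame of station above 0.034 m or angle between board's own z axis and vertical above 0.14 rad).
It fails at once if a bottle, the shaker or the boats moved by more than 20 mm or tipped (distance of any of red_bottle, yellow_bottle, shaker, boats from where it was at the start of the episode above 0.02 m or angle between any of red_bottle, yellow_bottle, shaker, boats's own z axis and vertical above 0.25 rad).
It also fails if it takes over 48 s, if anything falls off the work surface, if the arm or the gripper's body presses on something with over 40 N, if the wrist force passes 120 N, or if a joint passes its speed limit or range.

## Robot

A 7-joint arm with a two-finger parallel gripper is mounted at the origin on the work surface. World frame = base frame: x ahead of the robot, y to its left, z up, the work surface at z = 0. Lengths are in m, angles in rad, forces in N, time in s.
With the tool pointing down it reaches from about 0.425 to 0.925 m from the base axis. Payload 6.8 kg.
Tool frame: the origin (TCP) lies at the very end of the fingers, on their centre line; the grasp point (between the pads) lies 19 mm behind it (env.tcp_to_grasp is the distance from the TCP to the grasp point, in m); z points along the fingers, y is the direction in which the jaws open and shut (so a half turn about z gives the same grasp; the last joint's range is limited). The gripper opens to 88 mm and grips with 3 to 60 N. Pads are 20 mm wide; open, the fingers measure 115 mm over their backs; the gripper's body (75 mm by 178 mm) begins 61 mm behind the grasp point.
Start: joints at [-1.383, 0.477, 0.022, 1.555, -0.011, 1.109, -0.083], TCP at [0.197, 0.646, 0.223] pointing down, gripper open.
Joint ranges: [-2.96, 2.96], [-0.34, 2.1], [-1.41, 1.46], [0.24, 2.44], [-1.37, 4.51], [0.17, 1.92], [-2.96, 2.96]. Speed limits (rad/s): [2.39, 2.39, 3.14, 3.14, 3.14, 3.14, 3.14].

## Interface

Orientations are given as a rotation vector (axis times angle).
In Python, from bench import env gives the robot as it stands.
- The arm moves only by the tool carry_out, never from a script. Its argument "rows" is a list of rows, each a list of 2 entries, a list of its own where there are three numbers: the shift along the tool's x, y, z in m, then the turn about the tool's z in rad. In form: [[[dx, dy, dz], yaw], ...]. A call has exactly 10 rows; each row shifts and turns the commanded pose from where the row before left it, along the tool's axes as they then stand; what a row does not reach is not made up. A row lasts 1/8 s, in which the tool goes at most 62.5 mm and 10.7 degrees, less where a joint would pass 70% of its speed; a pose out of reach is approached as far as the arm can. A call is refused whole if a number of a shift passes 0.0625 or a number of a turn 0.188, either way. A call with a gripper value outside its range is refused whole. "jaw" is the opening in per cent of the stroke, from 0 (shut) to 100 (fully open), set as the call begins (left out, the last holds). The fingers move at their own pace and stop on an object; the grip force is fixed at half the most. Time passes only in rows, so rows that do not move let the fingers close, or fill a call up. It gives the time, the measured TCP pose, the force and the opening at its end, in the units of the state.
- env.read_state(): the state, without advancing time (a new reading comes with each control period).
- env.capture(name): name is "scene" or "top" or "wrist"; returns a dict with "pixels" (480x640x3 uint8, red, green, blue), "K" (3x3 intrinsics, pixels), "cam_to_world" (4x4, takes a point from camera to world coordinates). Camera axes: x right, y down, z forward; pixel columns grow to the right and rows downward; lengths in m; the calibration is good to about 2 mm. A picture is of the moment at which its call begins. There is no depth.
- env.sign_off(): hands the job in, once; it reports no verdict.
Trained networks look in the newest picture that a camera, given by its name, has taken for a name from the list of things; names that differ only in an ending like _2 or _b are one class to them, and where a whole thing is asked for, a point or a joint stands for the part that bears it (a point fixed in the world has none). Each returns a list of dicts, best first, with "score" (0 to 1); they miss things now and then, are a little off and sometimes report something else, mostly with a low value. They report only what shows in the picture. A call takes as long as a camera call.
- env.silhouettes(camera, name): "mask" (480x640 bool, what is visible of it) and "centre" ([row, column] in pixels, amid what is visible of it).
- env.mark_of(camera, name): "centre" ([row, column] in pixels: a listed point, or the origin of a listed thing).
The state is a dict: "clock": time; "joint_pos": joint angles; "joint_vel": joint speeds; "tau": joint torques, N m; "position": TCP position; "orientation": TCP orientation; "ft_force": force on the tool from outside, world axes, zero at the start; "moment": the same for the moment, N m; "finger_gap": finger opening in m.
Only numpy, scipy, OpenCV 4.12 (cv2) and the standard library are available. Lean on these libraries where they do the work, as an engineer would, in place of code of your own. Each camera call takes 0.05 s, during which the arm holds its last target.

## Working session

There is one attempt and no reset: what is moved stays moved. The work goes in short steps, Python scripts to look and compute and a tool call to move; the robot and the scene stay as the last step left them, time stands still between calls to the robot, and variables do not carry over. Pictures are saved under pics/ and viewed, and the job is handed in when it is done.

Besides the shell and the picture viewer there is one more tool, called after ">>>" as name(argument=value, ...) on one line, values as JSON. carry_out: Moves the arm, as the interface text tells. Its arguments: {"type":"object","properties":{"rows":{"type":"array","items":{"type":"array"}},"jaw":{"type":"number"}},"required":["rows"]}

```bash
mkdir -p pics; ls
cat > h.py <<'E'
import numpy as np, cv2
from bench import env
def snap(n,f):
    c=env.capture(n); cv2.imwrite(f'pics/{f}.png',c['pixels'][:,:,::-1]); return c
def ray(c,rc,z):
    K=np.array(c['K']);T=np.array(c['cam_to_world'])
    d=T[:3,:3]@np.linalg.inv(K)@np.array([rc[1],rc[0],1.]);o=T[:3,3]
    return o+d*(z-o[2])/d[2]
def proj(c,p):
    K=np.array(c['K']);T=np.array(c['cam_to_world'])
    q=K@(T[:3,:3].T@(np.array(p)-T[:3,3])); return q[:2]/q[2]
E
python3 - <<'E'
from h import *
print(env.read_state())
for n in ['scene','top','wrist']:
    c=snap(n,n+'0'); print(n,np.round(c['cam_to_world'],3).tolist())
    for t,z in [('well_face',.012),('board',.018),('board_front',.012),('round_hole',.033),('slot_hole',.033),('station',0),('red_bottle',0),('yellow_bottle',0),('shaker',0),('boats',0)]:
        for m in env.mark_of(n,t)[:2]: print(t,round(m['score'],2),np.round(m['centre'],1),np.round(ray(c,m['centre'],z),4))
E
```

```text
pics
{'clock': 0.0, 'joint_pos': array([-1.38310707,  0.47781226,  0.02232658,  1.55643148, -0.01149134,
        1.10929822, -0.08309159]), 'joint_vel': array([-0.00134565,  0.00012882,  0.000157  , -0.00098012, -0.00206901,
       -0.00199594, -0.00077881]), 'tau': array([ 5.44252689e-04, -5.82859504e+01,  1.53506979e+00, -2.72619921e+01,
       -5.42783726e-02,  1.66727667e-02,  1.35180903e-04]), 'position': array([0.19659382, 0.64511132, 0.22168176]), 'orientation': array([-4.62842038e-01, -3.10717649e+00,  2.85321549e-03]), 'ft_force': array([-0.73569663, -0.61613879,  0.1144911 ]), 'moment': array([ 0.01636489, -0.03662234, -0.00611838]), 'finger_gap': 0.0879395295717011}
scene [[0.362, 0.705, -0.61, 1.253], [0.932, -0.279, 0.232, -0.25], [-0.006, -0.652, -0.758, 0.929], [0.0, 0.0, 0.0, 1.0]]
well_face 0.58 [308.5 304.1] [ 0.7062 -0.0793  0.012 ]
board 0.95 [273.1 265.5] [ 0.5876 -0.1307  0.018 ]
board_front 0.78 [249.3 258.1] [ 0.5085 -0.1257  0.012 ]
round_hole 0.71 [267.8 312.2] [ 0.6234 -0.0286  0.033 ]
slot_hole 0.55 [294. 224.] [ 0.6193 -0.2344  0.033 ]
station 0.96 [292.8
[... 803 characters left out ...]

round_hole 0.71 [205.1 337.2] [ 0.6217 -0.0307  0.033 ]
slot_hole 0.57 [208.1 420.3] [ 0.618  -0.2295  0.033 ]
station 0.67 [194.3 358.5] [ 0.6552 -0.0839  0.    ]
station 0.35 [206.1 336.7] [ 0.6247 -0.0303  0.    ]
red_bottle 0.93 [236.3 224.9] [0.5446 0.2439 0.    ]
red_bottle 0.17 [297.4 259. ] [0.3969 0.1549 0.    ]
yellow_bottle 0.58 [310.2 432.5] [ 0.3747 -0.2657  0.    ]
shaker 0.7 [297.1 258.2] [0.3976 0.1569 0.    ]
shaker 0.17 [222.3 372.5] [ 0.5859 -0.1191  0.    ]
boats 0.72 [238.5 223.6] [0.5391 0.2469 0.    ]
boats 0.69 [196.8 403.8] [ 0.6508 -0.1959  0.    ]
wrist [[0.292, 0.912, 0.287, 0.118], [0.956, -0.279, -0.088, 0.669], [-0.0, 0.3, -0.954, 0.385], [0.0, 0.0, 0.0, 1.0]]
```

View pics/scene0.png

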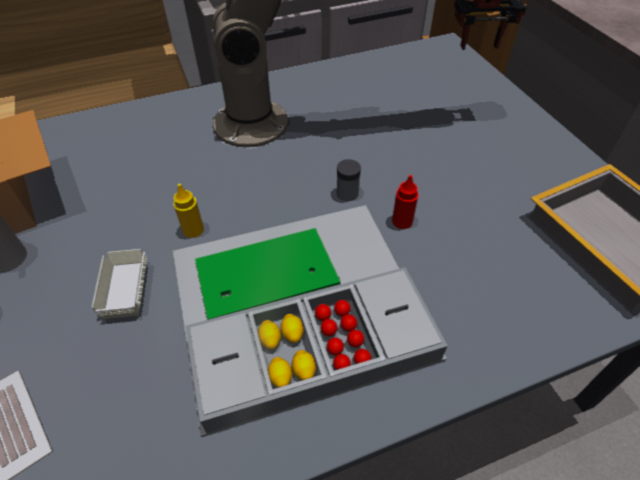

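View pics/top0.png

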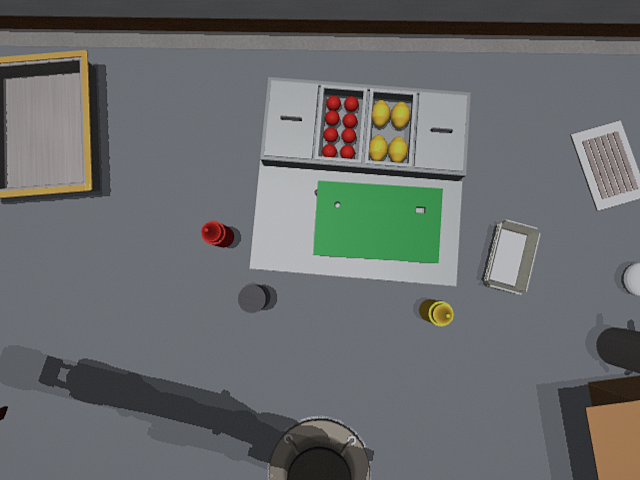

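Run:
```python
import cv2
a=cv2.imread('pics/top0.png')
cv2.imwrite('pics/tz.png',cv2.resize(a[155:295,240:475],None,fx=3.4,fy=3.4,interpolation=cv2.INTER_CUBIC))
a=cv2.imread('pics/scene0.png')
cv2.imwrite('pics/sz.png',cv2.resize(a[200:400,165:445],None,fx=2.8,fy=2.8,interpolation=cv2.INTER_CUBIC))
```

```text
(no output)
```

View pics/tz.png

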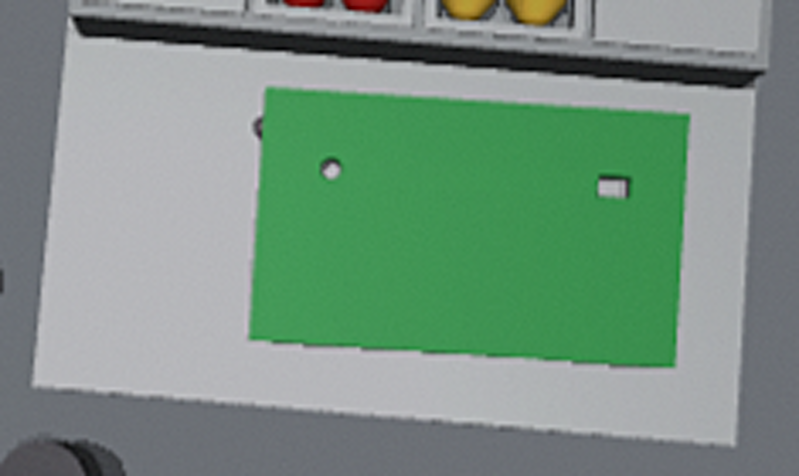

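View pics/sz.png

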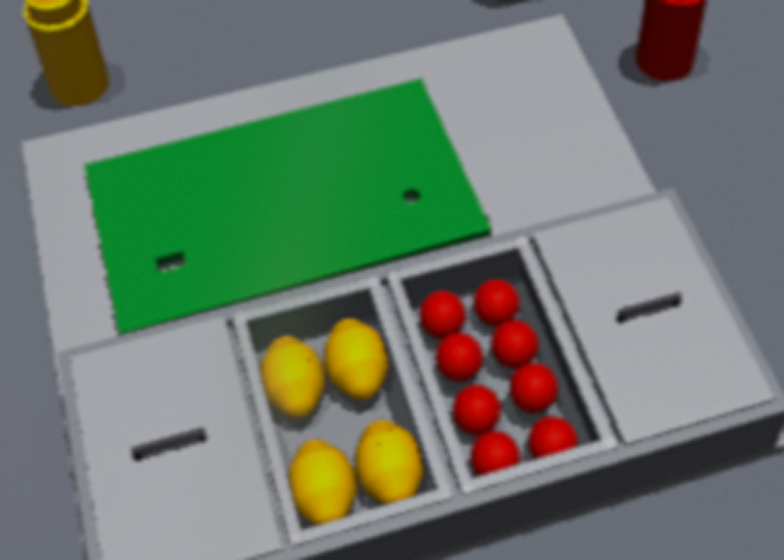

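```bash
cat > fit.py <<'E'
from h import *
from scipy.optimize import least_squares
from scipy.spatial.transform import Rotation as R
import pickle
def corners(px):
    hsv=cv2.cvtColor(px,cv2.COLOR_RGB2HSV)
    m=cv2.inRange(hsv,(45,120,40),(75,255,255))
    n,l,s,_=cv2.connectedComponentsWithStats(m); i=1+np.argmax(s[1:,4]); m=(l==i).astype(np.uint8)
    cs=max(cv2.findContours(m,cv2.RETR_EXTERNAL,cv2.CHAIN_APPROX_NONE)[0],key=cv2.contourArea)[:,0].astype(float)
    q=cv2.boxPoints(cv2.minAreaRect(cs.astype(np.float32)))
    e=cv2.approxPolyDP(cs.astype(np.float32)[:,None],12,True)[:,0]
    if len(e)!=4: print('poly',len(e))
    lines=[]
    for a,b in zip(e,np.roll(e,-1,0)):
        u=(b-a)/np.linalg.norm(b-a); t=(cs-a)@u; d=abs((cs-a)@np.array([-u[1],u[0]])); L=np.linalg.norm(b-a)
        p=cs[(d<3)&(t>.08*L)&(t<.92*L)]
        v=cv2.fitLine(p.astype(np.float32),cv2.DIST_HUBER,0,.01,.01).ravel(); lines.append(np.cross([v[2],v[3],1],[v[2]+v[0],v[3]+v[1],1]))
    out=[]
    for i in range(len(e)):
        x=np.cross(lines[i-1],lines[i]); out.append(x[:2]/x[2])
    return np.array(out)
# outer outline in top view ~ top face corners (z up)
BC=np.array([[90,150,12],[90,-150,12],[-90,-150,12],[-90,150,12]])/1000
E
cat > st.py <<'E'
from fit import *
top=env.capture('top'); sc=env.capture('scene')
# observed (col,row), station coords
obs=[('t',(249.7,268.8),(-.2,.25,.012)),('t',(456.8,285.9),(-.2,-.25,.012)),
('t',(270,79),(.256,.24,.072)),('t',(470,93),(.256,-.24,.072)),
('s',(172.9,251.1),(-.2,-.25,.012)),('s',(366.1,205.7),(-.2,.25,.012))]
def P(p,x): 
    c,s=np.cos(p[2]),np.sin(p[2]); return (p[0]+c*x[0]-s*x[1],p[1]+s*x[0]+c*x[1],x[2])
cam={'t':top,'s':sc}
f=lambda p:np.concatenate([proj(cam[k],P(p,x))-np.array(o) for k,o,x in obs])
r=least_squares(f,[.65,-.08,-.05],loss='soft_l1'); print(r.x,np.round(f(r.x).reshape(-1,2),1).tolist())
np.save('st.npy',r.x)
for k in 'ts': print(k,'pins',proj(cam[k],P(r.x,(0,.1,.021))),proj(cam[k],P(r.x,(0,-.1,.021))),'foot',proj(cam[k],P(r.x,(.056,.24,.012))),proj(cam[k],P(r.x,(.056,-.24,.012))),'rimf',proj(cam[k],P(r.x,(.056,.24,.072))),proj(cam[k],P(r.x,(.056,-.24,.072))))
for k in 'ts': print(np.round(corners(cam[k]['pixels']),1).tolist())
E
python3 st.py
```

```text
[ 0.64960809 -0.0838794  -0.06515889] [[-0.3, -0.3], [-0.3, 0.3], [-1.7, -2.2], [0.8, -0.7], [-0.8, -1.2], [-1.0, -1.3]]
t pins [318.12923586 191.59585734] [400.2932118  198.29694007] foot [263.68011294 165.41920219] [458.35471255 181.10907856] rimf [260.13139782 158.95088461] [466.14799333 175.49849252]
s pins [335.5039497  275.87674377] [249.87451304 298.35913507] foot [401.24459123 281.95660774] [190.60005962 339.36692396] rimf [404.57150772 266.19506087] [184.41113643 324.79688115]
[[318.2, 181.4], [314.1, 254.0], [437.4, 262.0], [441.6, 188.9]]
[[314.7, 228.4], [195.3, 258.8], [207.5, 318.2], [339.9, 282.4]]
```

```bash
cat > bd.py <<'E'
from fit import *
import sys,pickle
def board(cams,tilt,st=np.load('st.npy')):
    obs=[(c,corners(c['pixels'])) for c in cams]
    # pose params in station frame: origin x,y,yaw ; front bottom edge on deck z=.012
    def pts(p,X):
        X=np.asarray(X,float)+[.09,0,0]
        X=R.from_euler('y',-tilt).apply(X)-[.09,0,0]
        X=R.from_euler('z',p[2]).apply(X)+[p[0],p[1],.012]
        return R.from_euler('z',st[2]).apply(X)+[st[0],st[1],0]
    def f(p):
        o=[]
        for c,q in obs:
            u=np.array([proj(c,x) for x in pts(p,BC)])
            d=np.linalg.norm(u[:,None]-q[None],axis=2); o.append((u-q[d.argmin(1)]).ravel())
        return np.concatenate(o)
    r=least_squares(f,[-.065,-.04,0],loss='soft_l1')
    return r.x,f(r.x),lambda X:pts(r.x,X)
if __name__=='__main__':
    tilt=np.radians(float(sys.argv[1])); tag=sys.argv[2]
    t=snap('top','t'+tag); s=snap('scene','s'+tag)
    for n,cs in [('top',[t]),('scene',[s]),('both',[t,s])]:
        x,res,P=board(cs,tilt)
        print(n,'x,y mm yaw deg',np.round(x[:2]*1000,1),round(np.degrees(x[2]),2),'rms px',round(np.sqrt((res**2).mean()),2))
    print('world: front mid/FL/FR/R mid/BR',[np.round(v,3).tolist() for v in P([[-.09,0,0],[-.09,.15,0],[-.09,-.15,0],[0,-.15,0],[.09,-.15,0]])])
    for h in ([.035,.1,.012],[.035,-.1,.012]): print('hole world',np.round(P([h])[0],4),np.round(proj(t,P([h])[0]),1))
    print(env.read_state()['clock'])
E
python3 bd.py 3.4 1
```

```text
top x,y mm yaw deg [-61.2 -48.5] 1.1 rms px 0.99
scene x,y mm yaw deg [-58.5 -49.4] 0.76 rms px 0.7
both x,y mm yaw deg [-59.9 -49. ] 0.97 rms px 0.94
world: front mid/FL/FR/R mid/BR [[0.497, -0.125, 0.012], [0.504, 0.025, 0.012], [0.49, -0.274, 0.012], [0.579, -0.279, 0.017], [0.669, -0.283, 0.023]]
hole world [ 0.6255 -0.0306  0.0314] [337.2 203.7]
hole world [ 0.6159 -0.2304  0.0314] [420.6 209.1]
1.85
```

>>> carry_out(rows=[[[0, 0, 0], -0.115], [[0, 0, 0], -0.115], [[-0.04, -0.04, 0], 0], [[-0.04, -0.04, 0], 0], [[-0.04, -0.04, 0], 0], [[-0.04, -0.04, 0], 0], [[-0.04, -0.04, 0], 0], [[-0.04, -0.04, 0], 0], [[-0.04, -0.04, 0], 0], [[-0.04, -0.04, 0], 0]], jaw=100)

```text
clock: 3.1
position: [0.4961, 0.304, 0.223]
orientation: [0.103, 3.139, 0.001]
ft_force: [0.6, 1.4, -0.6]
finger_gap: 0.0881
```

```bash
cat > sf.py <<'E'
from h import *
from scipy.spatial.transform import Rotation as R
s=env.read_state();st=np.load('st.npy');d=R.from_euler('z',-st[2]).apply(s['position']-[st[0],st[1],0])
M=R.from_rotvec(s['orientation']).as_matrix();a=np.degrees(np.arctan2(M[1,0],M[0,0])-st[2])
print('station mm',np.round(d*1000,1),'toolx ang in station',round(a,2),'F',np.round(s['ft_force'],1),'q',np.round(s['joint_pos'],2),s['clock'])
E
python3 sf.py
```

```text
station mm [-178.4  377.   223. ] toolx ang in station 179.97 F [ 0.6  1.4 -0.6] q [-0.75  0.32  0.12  1.79 -0.04  1.03  0.89] 3.1
```

>>> carry_out(rows=[[[0, -0.0525, 0], 0], [[0, -0.0525, 0], 0], [[0, -0.0525, 0], 0], [[0, -0.0525, 0], 0], [[0, -0.0525, 0], 0], [[0, -0.0525, 0], 0], [[0, -0.0525, 0.01], 0], [[0, -0.0525, 0.03], 0], [[0, -0.006, 0.04], 0], [[0, 0, 0.04], 0]])

```text
clock: 4.35
position: [0.4673, -0.121, 0.102]
orientation: [0.107, 3.138, -0.001]
ft_force: [0.3, 0.4, -0.6]
finger_gap: 0.0879
```

```bash
python3 sf.py
```

```text
station mm [-179.5  -48.9  102. ] toolx ang in station 179.82 F [ 0.3  0.4 -0.6] q [-0.16  0.34  0.34  2.13 -0.17  0.69  1.8 ] 4.35
```

>>> carry_out(rows=[[[0, 0, 0.03], 0], [[0, 0, 0.03], 0], [[0, 0, 0.016], 0], [[0, 0, 0.009], 0], [[0, 0, 0], 0], [[-0.004, 0, 0], 0], [[-0.004, 0, 0], 0], [[-0.004, 0, 0], 0], [[-0.003, 0, 0], 0], [[0, 0, 0], 0]])

```text
clock: 5.6
position: [0.4823, -0.1207, 0.0177]
orientation: [0.103, 3.14, -0.0]
ft_force: [0.2, 0.3, 0.2]
finger_gap: 0.0879
```

```bash
python3 sf.py
python3 - <<'E'
from h import *
snap('wrist','w2')
E
```

```text
station mm [-164.6  -47.7   17.7] toolx ang in station 179.97 F [0.2 0.3 0.2] q [-0.1   0.51  0.27  2.14 -0.26  0.52  1.87] 5.6
```

View pics/w2.png

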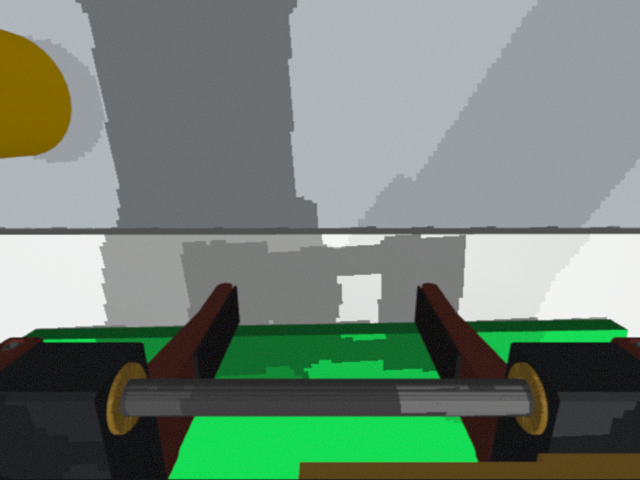

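>>> carry_out(rows=[[[-0.002, 0, 0.002], 0], [[-0.003, 0, 0], 0], [[-0.003, 0, 0], 0], [[-0.003, 0, 0], 0], [[-0.003, 0, 0], 0], [[-0.003, 0, 0], 0], [[-0.003, 0, 0], 0], [[-0.003, 0, 0], 0], [[-0.002, 0, 0], 0], [[0, 0, 0], 0]])

```text
clock: 6.9
position: [0.5076, -0.1224, 0.0158]
orientation: [0.103, 3.139, -0.0]
ft_force: [0.3, 0.3, 0.5]
finger_gap: 0.0875
```

```bash
python3 sf.py;python3 bd.py 3.4 3
```

```text
station mm [-139.2  -47.7   15.8] toolx ang in station 179.97 F [0.3 0.3 0.5] q [-0.09  0.54  0.27  2.08 -0.27  0.55  1.87] 6.9
poly 7
top x,y mm yaw deg [-42.9 -49.7] -0.8 rms px 4.28
scene x,y mm yaw deg [-54.3 -49.1] -0.54 rms px 3.37
poly 7
both x,y mm yaw deg [-44.7 -50.5] -0.75 rms px 3.69
world: front mid/FL/FR/R mid/BR [[0.512, -0.124, 0.012], [0.524, 0.025, 0.012], [0.5, -0.274, 0.012], [0.59, -0.281, 0.017], [0.679, -0.288, 0.023]]
hole world [ 0.6435 -0.0343  0.0314] [338.8 196.3]
hole world [ 0.6279 -0.2337  0.0314] [421.9 204.2]
7.0
```

View pics/s3.png

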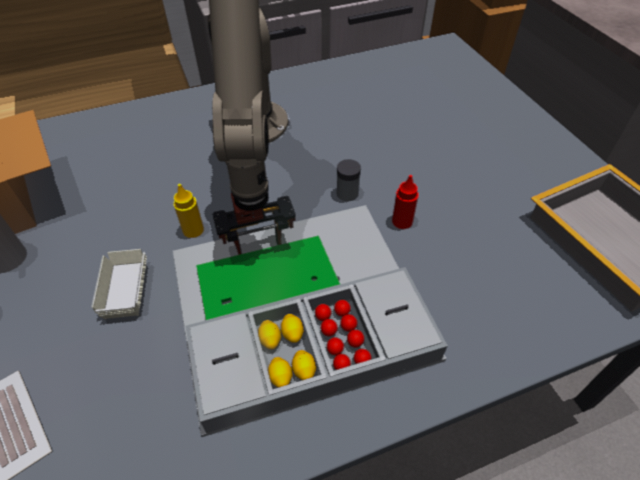

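>>> carry_out(rows=[[[-0.001, 0, 0], 0], [[-0.001, 0, 0], 0], [[-0.001, 0, 0], 0], [[-0.001, 0, 0], 0], [[-0.0005, 0, 0], 0], [[0, 0, 0], 0], [[0, 0, 0], 0], [[0, 0, 0], 0], [[0, 0, 0], 0], [[0, 0, 0], 0]])

```text
clock: 8.25
position: [0.5115, -0.1227, 0.0157]
orientation: [0.103, 3.14, -0.0]
ft_force: [-0.3, 0.3, -0.2]
finger_gap: 0.0881
```

```bash
python3 sf.py
python3 - <<'E'
from h import *
c=snap('top','t4'); cv2.imwrite('pics/tz4.png',cv2.resize(c['pixels'][155:295,240:475,::-1],None,fx=3.4,fy=3.4,interpolation=cv2.INTER_CUBIC))
E
```

```text
station mm [-135.3  -47.7   15.7] toolx ang in station 179.96 F [-0.3  0.3 -0.2] q [-0.09  0.55  0.27  2.07 -0.27  0.55  1.87] 8.25
```

View pics/tz4.png

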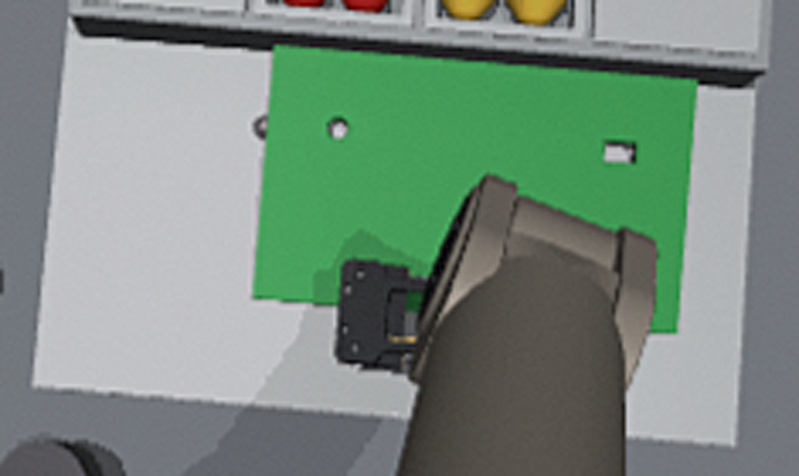

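>>> carry_out(rows=[[[-0.001, 0, 0], 0], [[-0.001, 0, 0], 0], [[-0.001, 0, 0], 0], [[0, 0, 0], 0], [[0, 0, 0], 0], [[0, 0, 0], 0], [[0, 0, 0], 0], [[0, 0, 0], 0], [[0, 0, 0], 0], [[0, 0, 0], 0]])

```text
clock: 9.55
position: [0.5125, -0.1228, 0.0152]
orientation: [-0.103, -3.136, -0.001]
ft_force: [-5.6, -0.7, 3.7]
finger_gap: 0.0882
```

```bash
python3 sf.py
```

```text
station mm [-134.3  -47.7   15.2] toolx ang in station 179.97 F [-5.6 -0.7  3.7] q [-0.09  0.55  0.27  2.07 -0.27  0.56  1.87] 9.55
```

>>> carry_out(rows=[[[0.01, 0, 0], 0], [[0.012, 0, 0], 0], [[0, 0, -0.03], 0], [[0, 0, -0.04], 0], [[0, -0.03, -0.03], 0], [[-0.03, -0.05, 0], 0], [[-0.035, -0.05, 0], 0], [[-0.035, -0.055, 0], 0], [[0, 0, 0], 0.1745], [[0, 0, 0], 0.1745]])

```text
clock: 10.8
position: [0.5784, -0.3113, 0.1153]
orientation: [0.658, 3.072, -0.0]
ft_force: [-1.0, -0.4, 0.1]
finger_gap: 0.0878
```

>>> carry_out(rows=[[[0, 0, 0], 0.1745], [[0, 0, 0], 0.1745], [[0, 0, 0], 0.1745], [[0, 0, 0], 0.1745], [[0, 0, 0], 0.1745], [[0, 0, 0], 0.1745], [[0, 0, 0], 0.1745], [[0, 0, 0], 0], [[0, 0, 0], 0], [[0, 0, 0], 0]])

```text
clock: 12.05
position: [0.5787, -0.3103, 0.1157]
orientation: [2.291, 2.149, 0.001]
ft_force: [-0.1, 0.0, 0.1]
finger_gap: 0.0877
```

```bash
python3 sf.py; python3 bd.py 3.4 5
```

```text
station mm [ -56.  -230.5  115.7] toolx ang in station 90.08 F [-0.1  0.   0.1] q [-0.11  0.68  0.76  1.73 -0.55  0.96  0.8 ] 12.05
top x,y mm yaw deg [-32.3 -50.4] 0.03 rms px 0.72
scene x,y mm yaw deg [-53.8 -48.8] -0.74 rms px 4.1
both x,y mm yaw deg [-33.2 -51.7] -0.03 rms px 3.57
world: front mid/FL/FR/R mid/BR [[0.523, -0.127, 0.012], [0.533, 0.022, 0.012], [0.513, -0.277, 0.012], [0.603, -0.283, 0.017], [0.693, -0.289, 0.023]]
hole world [ 0.6536 -0.0358  0.0314] [339.5 192.1]
hole world [ 0.6405 -0.2353  0.0314] [422.6 199. ]
12.15
```

View pics/t5.png

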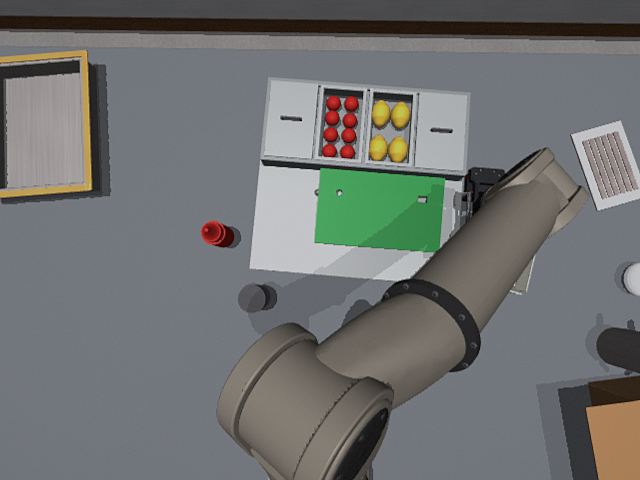

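>>> carry_out(rows=[[[0, 0.011, 0], 0], [[0, 0.011, 0], 0], [[0, 0, 0.02], 0], [[0, 0, 0.02], 0], [[0, 0, 0.02], 0], [[0, 0, 0.01], 0], [[0, 0, 0], 0], [[0, 0, 0], 0], [[0, 0, 0], 0], [[0, 0, 0], 0]])

```text
clock: 13.4
position: [0.6011, -0.3118, 0.0462]
orientation: [2.292, 2.147, 0.001]
ft_force: [0.8, 0.4, 1.0]
finger_gap: 0.0877
```

```bash
python3 sf.py
python3 - <<'E'
from h import *
snap('scene','s6')
E
```

```text
station mm [ -33.6 -230.6   46.2] toolx ang in station 89.99 F [0.8 0.4 1. ] q [-0.07  0.79  0.69  1.71 -0.63  0.88  0.82] 13.4
```

View pics/s6.png

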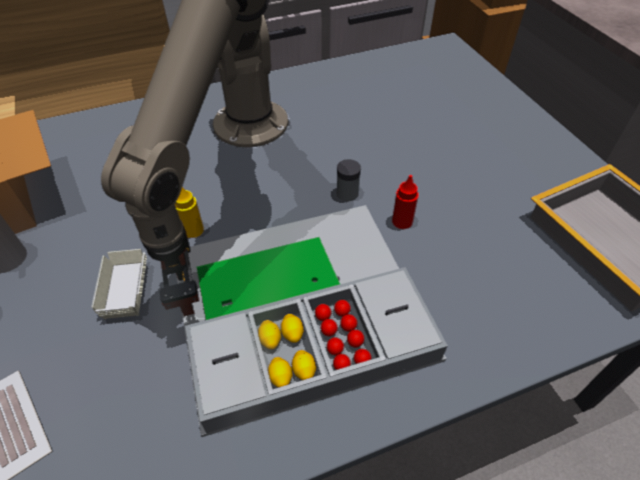

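>>> carry_out(rows=[[[0, 0, 0.015], 0], [[0, 0, 0.01], 0], [[0, 0, 0.005], 0], [[0.005, 0, 0], 0], [[0.006, 0, 0], 0], [[0.005, 0, 0], 0], [[0.004, 0, 0], 0], [[0.003, 0, 0], 0], [[0.003, 0, 0], 0], [[0.003, 0, 0], 0]])

```text
clock: 14.7
position: [0.6026, -0.283, 0.0158]
orientation: [2.293, 2.147, -0.0]
ft_force: [-0.4, -1.7, 0.8]
finger_gap: 0.0877
```

>>> carry_out(rows=[[[0.003, 0, 0], 0], [[0.003, 0, 0], 0], [[0.003, 0, 0], 0], [[0.003, 0, 0], 0], [[0.003, 0, 0], 0], [[0.003, 0, 0], 0], [[0.003, 0, 0], 0], [[0.003, 0, 0], 0], [[0, 0, 0], 0], [[0, 0, 0], 0]])

```text
clock: 15.95
position: [0.6042, -0.2581, 0.0154]
orientation: [-2.292, -2.147, -0.001]
ft_force: [-0.2, -0.7, -0.2]
finger_gap: 0.0878
```

```bash
python3 sf.py; python3 bd.py 3.4 7;  python3 -c "
import cv2
c=cv2.imread('pics/t7.png'); cv2.imwrite('pics/tz7.png',cv2.resize(c[155:295,240:475],None,fx=3.4,fy=3.4,interpolation=cv2.INTER_CUBIC))"
```

```text
station mm [ -33.9 -176.9   15.4] toolx ang in station 89.99 F [-0.2 -0.7 -0.2] q [-0.14  0.8   0.66  1.77 -0.66  0.81  0.78] 15.95
poly 5
top x,y mm yaw deg [-32.   -9.2] 1.04 rms px 15.62
scene x,y mm yaw deg [-52.5 -14.5] -1.51 rms px 4.64
poly 5
both x,y mm yaw deg [-35.2 -15.7] -0.23 rms px 12.29
world: front mid/FL/FR/R mid/BR [[0.524, -0.091, 0.012], [0.534, 0.059, 0.012], [0.513, -0.241, 0.012], [0.603, -0.247, 0.017], [0.693, -0.253, 0.023]]
hole world [6.544e-01 2.000e-04 3.140e-02] [324.6 191.6]
hole world [ 0.6406 -0.1993  0.0314] [407.6 198.7]
16.05
```

View pics/tz7.png

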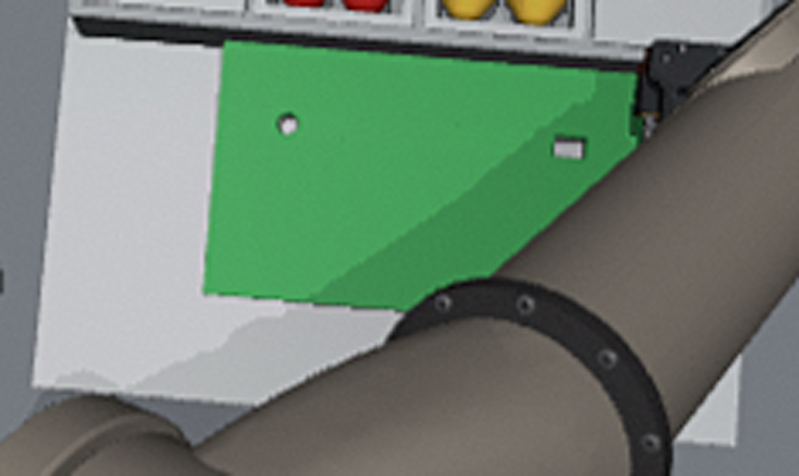

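>>> carry_out(rows=[[[0.002, 0.0003, 0], 0], [[0.002, 0.0003, 0], 0], [[0.002, 0.0003, 0], 0], [[0.002, 0.0003, 0], 0], [[0.002, 0, 0], 0], [[0.0015, 0, 0], 0], [[0.001, 0, 0], 0], [[0.001, 0, 0], 0], [[0.001, 0, 0], 0], [[0, 0, 0], 0]])

```text
clock: 17.3
position: [0.6063, -0.2443, 0.0156]
orientation: [-2.293, -2.147, -0.0]
ft_force: [0.0, -0.1, -0.2]
finger_gap: 0.0875
```

```bash
python3 sf.py
cat > z.py <<'E'
from h import *
import sys
t=sys.argv[1]
c=snap('top','t'+t); cv2.imwrite(f'pics/tz{t}.png',cv2.resize(c['pixels'][155:295,240:475,::-1],None,fx=3.4,fy=3.4,interpolation=cv2.INTER_CUBIC))
c=snap('scene','s'+t); cv2.imwrite(f'pics/sz{t}.png',cv2.resize(c['pixels'][200:400,165:445,::-1],None,fx=2.8,fy=2.8,interpolation=cv2.INTER_CUBIC))
E
python3 z.py 8
```

```text
station mm [ -32.7 -162.9   15.6] toolx ang in station 89.98 F [ 0.  -0.1 -0.2] q [-0.16  0.8   0.66  1.78 -0.66  0.8   0.77] 17.3
```

View pics/tz8.png

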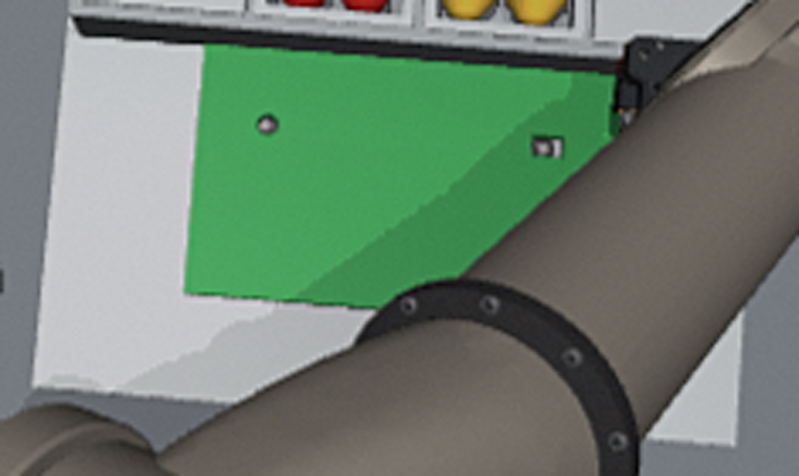

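View pics/sz8.png

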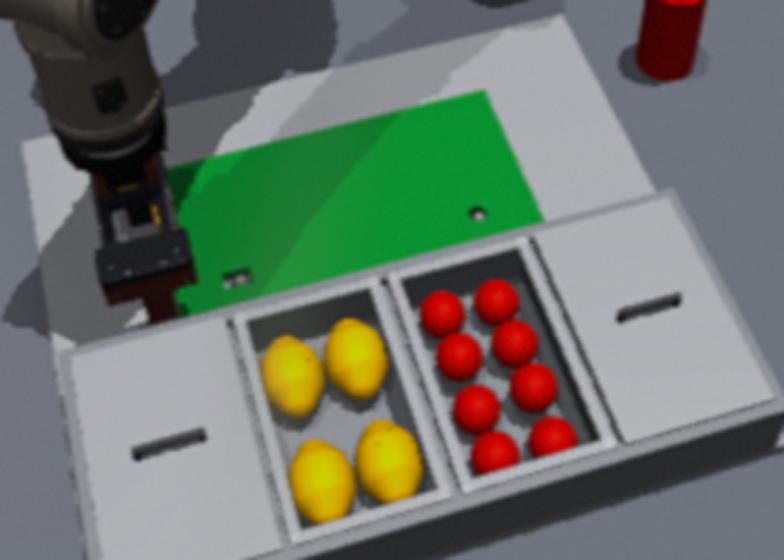

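>>> carry_out(rows=[[[0.0007, 0, 0], 0], [[0.0007, 0, 0], 0], [[0.0007, 0, 0], 0], [[0.0007, 0, 0], 0], [[0, 0, 0], 0], [[0, 0, 0], 0], [[0, 0, 0], 0], [[0, 0, 0], 0], [[0, 0, 0], 0], [[0, 0, 0], 0]])

```text
clock: 18.65
position: [0.6066, -0.2416, 0.0157]
orientation: [-2.293, -2.147, -0.0]
ft_force: [0.4, -0.1, -0.0]
finger_gap: 0.0882
```

```bash
python3 sf.py; python3 z.py 9
```

```text
station mm [ -32.7 -160.2   15.7] toolx ang in station 89.98 F [ 0.4 -0.1 -0. ] q [-0.17  0.8   0.66  1.78 -0.66  0.8   0.76] 18.65
```

View pics/tz9.png

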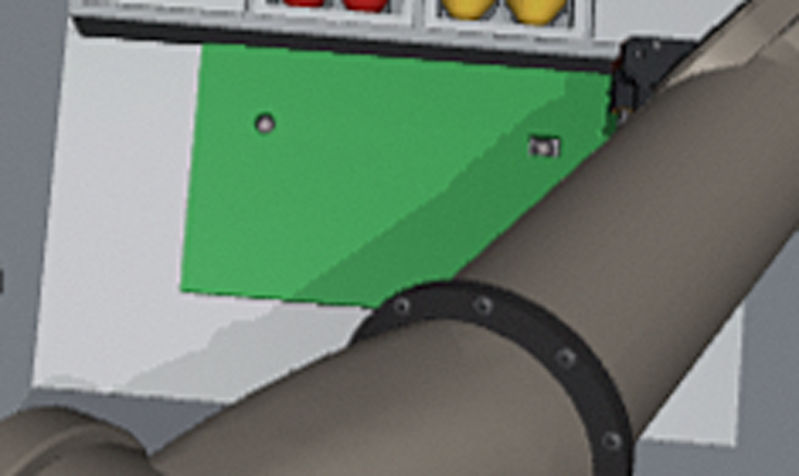

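View pics/sz9.png

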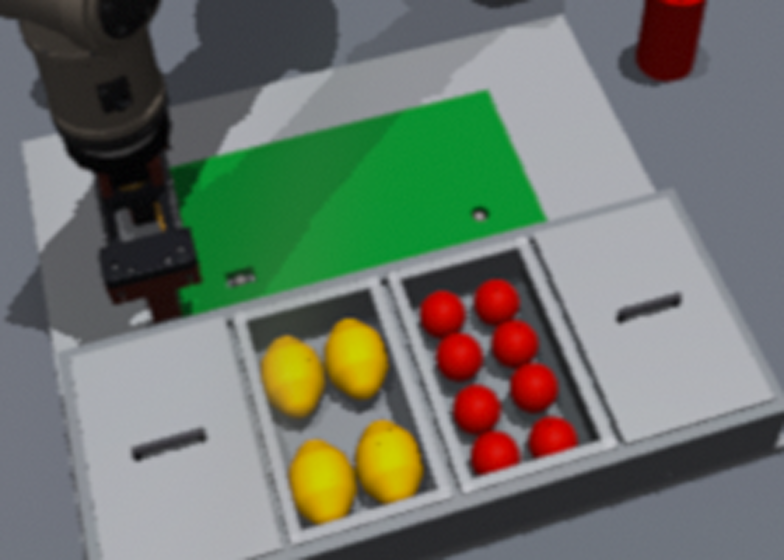

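>>> carry_out(rows=[[[0.0005, 0, 0], 0], [[0.0005, 0, 0], 0], [[0.0005, 0, 0], 0], [[0, 0, 0], 0], [[0, 0, 0], 0], [[0, 0, 0], 0], [[0, 0, 0], 0], [[0, 0, 0], 0], [[0, 0, 0], 0], [[0, 0, 0], 0]])

```text
clock: 20.0
position: [0.6067, -0.2401, 0.0156]
orientation: [2.293, 2.147, 0.0]
ft_force: [0.6, -2.0, -1.0]
finger_gap: 0.0879
```

```bash
python3 sf.py; python3 z.py 10
```

```text
station mm [ -32.7 -158.7   15.6] toolx ang in station 89.98 F [ 0.6 -2.  -1. ] q [-0.17  0.79  0.66  1.78 -0.66  0.8   0.76] 20.0
```

View pics/tz10.png

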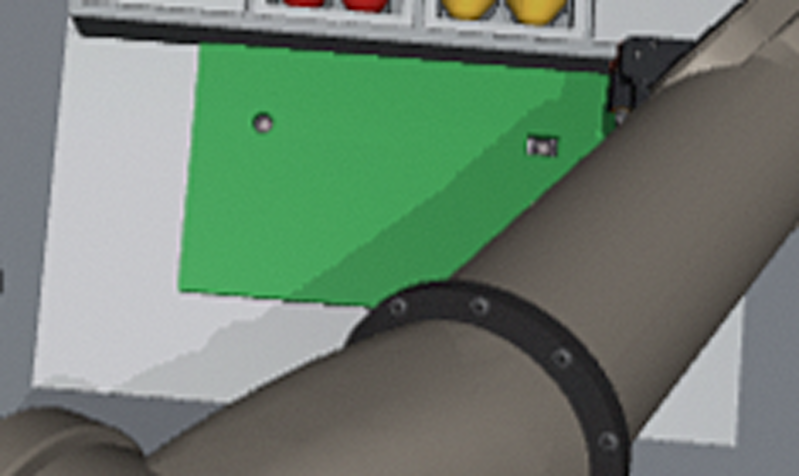

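>>> carry_out(rows=[[[-0.005, 0, 0], 0], [[-0.01, 0, 0], 0], [[-0.02, 0, 0], 0], [[-0.02, 0, 0], 0], [[0, 0, -0.03], 0], [[0, 0, -0.05], 0], [[0, 0, -0.05], 0], [[0, 0, -0.05], 0], [[0, -0.02, 0], 0], [[0, 0, 0], 0]])

```text
clock: 21.35
position: [0.5817, -0.2955, 0.1964]
orientation: [2.296, 2.144, 0.0]
ft_force: [1.1, 0.4, -0.3]
finger_gap: 0.0879
```

```bash
python3 sf.py; python3 z.py 11; python3 bd.py 0 12; python3 bd.py 3.4 13
```

```text
station mm [ -54.  -215.6  196.4] toolx ang in station 89.81 F [ 1.1  0.4 -0.3] q [-0.19  0.59  0.83  1.68 -0.48  1.09  0.72] 21.35
top x,y mm yaw deg [-33.3   2.7] 0.04 rms px 0.75
scene x,y mm yaw deg [-60.3   5.4] -1.44 rms px 5.17
both x,y mm yaw deg [-34.1   1.2] -0.12 rms px 4.49
world: front mid/FL/FR/R mid/BR [[0.526, -0.074, 0.012], [0.536, 0.075, 0.012], [0.516, -0.224, 0.012], [0.606, -0.23, 0.012], [0.695, -0.236, 0.012]]
hole world [0.6573 0.0169 0.024 ] [317.7 190.9]
hole world [ 0.6438 -0.1826  0.024 ] [400.1 197.8]
21.55
top x,y mm yaw deg [-33.7   2.9] -0.01 rms px 1.14
scene x,y mm yaw deg [-53.5   4.7] -0.95 rms px 4.22
both x,y mm yaw deg [-34.8   1.3] -0.17 rms px 3.51
world: front mid/FL/FR/R mid/BR [[0.525, -0.074, 0.012], [0.535, 0.075, 0.012], [0.515, -0.224, 0.012], [0.605, -0.23, 0.017], [0.694, -0.236, 0.023]]
hole world [0.6558 0.0171 0.0314] [317.6 190.9]
hole world [ 0.6422 -0.1824  0.0314] [400.5 197.9]
21.65
```

View pics/tz11.png

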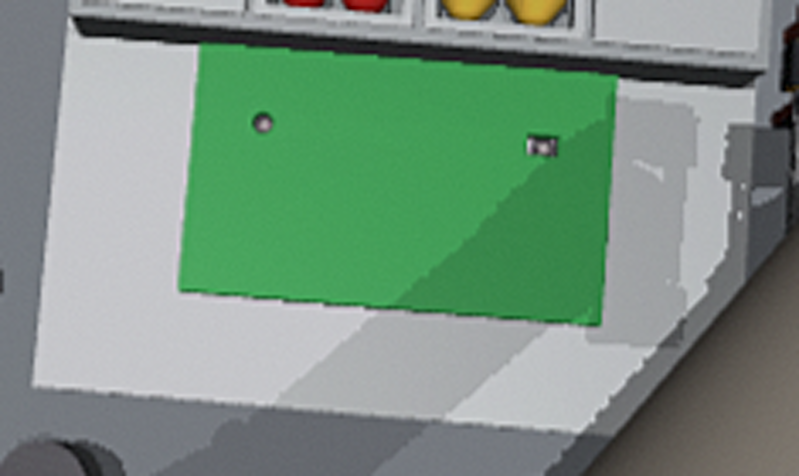

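View pics/sz11.png

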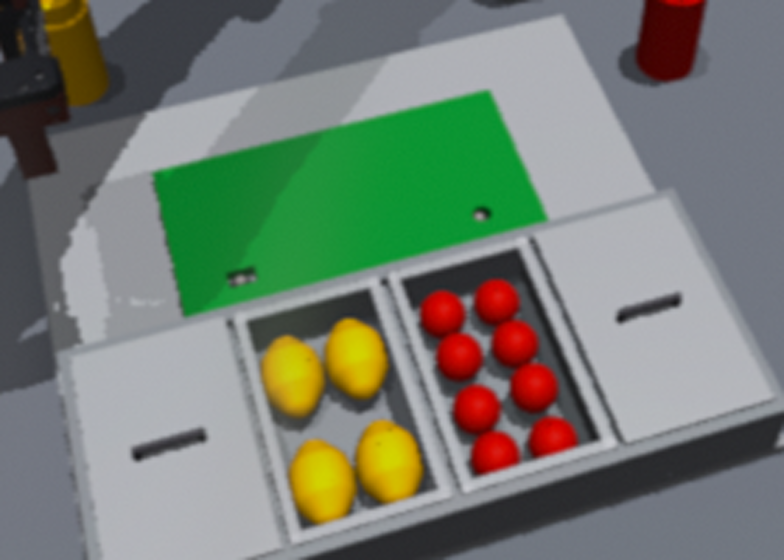

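```bash
cat > tl.py <<'E'
from fit import *
import sys
st=np.load('st.npy')
s=env.capture('scene');t=env.capture('top')
def holes(px):
    q=corners(px)
    hsv=cv2.cvtColor(px,cv2.COLOR_RGB2HSV); g=cv2.inRange(hsv,(45,120,20),(75,255,255))
    poly=np.zeros_like(g); cv2.fillConvexPoly(poly,q.astype(np.int32),255); poly=cv2.erode(poly,np.ones((9,9)))
    m=((poly>0)&(g==0)).astype(np.uint8); n,l,ss,c=cv2.connectedComponentsWithStats(m)
    return q,[(c[i],ss[i,4]) for i in range(1,n) if ss[i,4]>4]
qs,hs=holes(s['pixels']); qt,ht=holes(t['pixels'])
print(np.round(qs,1).tolist(),hs);print(np.round(qt,1).tolist(),ht)
def pts(p,X):
    X=np.asarray(X,float)+[.09,0,0]
    X=R.from_euler('y',-p[3]).apply(X)-[.09,0,0]
    X=R.from_euler('z',p[2]).apply(X)+[p[0],p[1],.012]
    return R.from_euler('z',st[2]).apply(X)+[st[0],st[1],0]
F=BC[2:]
# scene: front corners + perpendicular offset of the back-end of visible sides
def near(u,q): return u-q[np.linalg.norm(q-u,axis=1).argmin()]
def f(p,full=True):
    o=[]
    off=np.array([p[4],p[5]])
    for X in F: o.append(near(proj(s,pts(p,[X])[0])+off,qs))
    order=[(1,2),(0,3)]
    for b,a in order: # side lines: visible back corner lies on line
        A=proj(s,pts(p,[BC[a]])[0])+off;B=proj(s,pts(p,[BC[b]])[0])+off;u=(B-A)/np.linalg.norm(B-A)
        Q=qs[np.linalg.norm(qs-B,axis=1).argmin()]; o.append([np.cross(u,Q-A)])
    for X in BC: o.append(near(proj(t,pts(p,[X])[0]),qt))
    o.append(off*0.3)
    return np.concatenate(o)
for tilt in (0,1.7,3.4):
    r=least_squares(lambda p:f([p[0],p[1],p[2],np.radians(tilt),p[3],p[4]]),[-.035,.0,0,0,0]); print(tilt,np.round(r.x,4),'cost',round(r.cost,2),np.round(r.fun,1).tolist())
r=least_squares(lambda p:f(p),[-.035,0,0,0.03,0,0],x_scale=[.01,.01,.01,.01,1,1]);print('free tilt deg',np.degrees(r.x[3]),r.cost)
print(env.read_state()['clock'])
E
python3 tl.py 2>&1 | grep -v Warn
```

```text
Q=qs[np.linalg.norm(qs-B,axis=1).argmin()]; o.append([np.cross(u,Q-A)])
[[338.9, 232.3], [219.5, 261.6], [231.0, 312.2], [359.8, 277.9]] [(array([336. , 276.5]), np.int32(16)), (array([251.21621622, 299.05405405]), np.int32(37))]
[[299.6, 167.3], [292.9, 239.7], [415.8, 250.0], [420.6, 177.0]] [(array([316.90909091, 191.09090909]), np.int32(22)), (array([398.8125, 197.8125]), np.int32(48))]
0 [-3.3400e-02  2.8000e-03  7.0000e-04 -4.4700e-02  1.1605e+00] cost 3.19 [-0.7, 0.1, 0.7, -0.1, -0.6, 0.6, -1.0, -0.4, 0.9, -0.3, 1.0, 0.5, -1.0, 0.3, -0.0, 0.3]
1.7 [-3.3600e-02  2.9000e-03  5.0000e-04 -1.6020e-01  1.4288e+00] cost 4.9 [-0.8, 0.2, 0.6, -0.0, -0.8, 1.0, -1.3, -0.7, 1.4, -0.5, 0.9, 0.7, -1.1, 0.6, -0.0, 0.4]
3.4 [-3.3800e-02  3.1000e-03  2.0000e-04 -2.8690e-01  1.6813e+00] cost 7.24 [-0.8, 0.2, 0.5, 0.1, -0.9, 1.5, -1.5, -1.0, 1.8, -0.7, 0.8, 1.0, -1.2, 0.8, -0.1, 0.5]
free tilt deg -3.017931909501817 1.9512848586552125
21.75
```

Run:
```python
from fit import *
for n in ['t1','t5','t11','t13']:
    q=corners(cv2.imread(f'pics/{n}.png')[:,:,::-1].copy()); q=q[np.argsort(q[:,1])]
    b=np.linalg.norm(q[0]-q[1]);f=np.linalg.norm(q[2]-q[3]);print(n,b,f,b/f)
c=snap('wrist','w14')
```

```text
t1 123.46743137103974 123.63008695638035 0.9986843365612288
t5 123.41245773741274 123.3664383784012 1.0003730298095368
t11 121.41369770461947 123.3081850957368 0.9846361586650031
t13 121.42953155341776 123.25977908337504 0.985151299608291
```

View pics/w14.png

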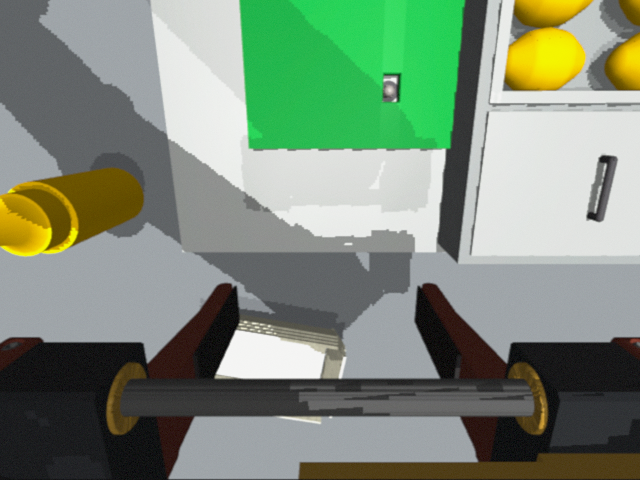

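>>> carry_out(rows=[[[0, 0, -0.01], 0], [[0.04, 0, -0.01], 0], [[0.04, 0, 0], 0], [[0.04, 0, 0], 0], [[0.04, 0, 0], 0], [[0.03, 0, 0], 0], [[0, 0, 0], 0], [[0, 0, 0], 0], [[0, 0, 0], 0], [[0, 0, 0], 0]])

```text
clock: 23.05
position: [0.5953, -0.1054, 0.2158]
orientation: [2.295, 2.145, -0.0]
ft_force: [-0.5, -0.8, 0.4]
finger_gap: 0.0876
```

```bash
python3 sf.py
python3 - <<'E'
from h import *
c=snap('wrist','w15'); 
for n in ['top','scene']:
    c=snap(n,n+'15')
    for t in ['red_bottle','yellow_bottle','shaker','boats']:
        m=env.mark_of(n,t)
        if m: print(n,t,round(m[0]['score'],2),np.round(ray(c,m[0]['centre'],0),3))
E
```

```text
station mm [-52.8 -25.  215.8] toolx ang in station 89.87 F [-0.5 -0.8  0.4] q [-0.56  0.49  0.88  1.78 -0.42  1.07  0.4 ] 23.05
top red_bottle 0.79 [0.544 0.247 0.   ]
top yellow_bottle 0.8 [ 0.372 -0.261  0.   ]
top shaker 0.8 [0.394 0.16  0.   ]
top boats 0.79 [ 0.5   -0.444  0.   ]
scene red_bottle 0.74 [0.54  0.254 0.   ]
scene yellow_bottle 0.63 [ 0.379 -0.264  0.   ]
scene shaker 0.71 [0.404 0.144 0.   ]
scene boats 0.89 [ 0.513 -0.439  0.   ]
```

View pics/w15.png

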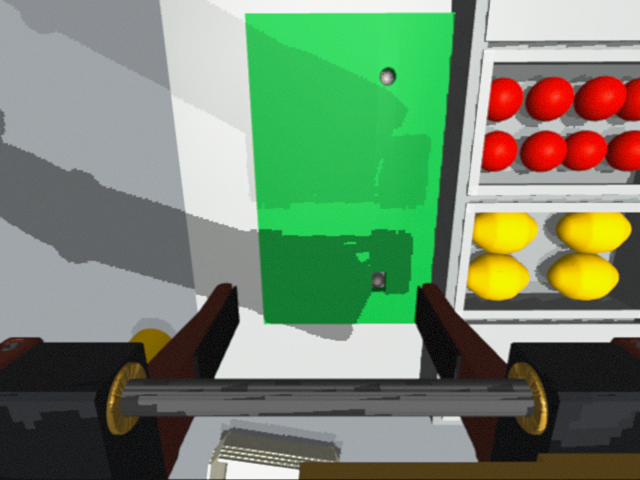

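View pics/scene15.png

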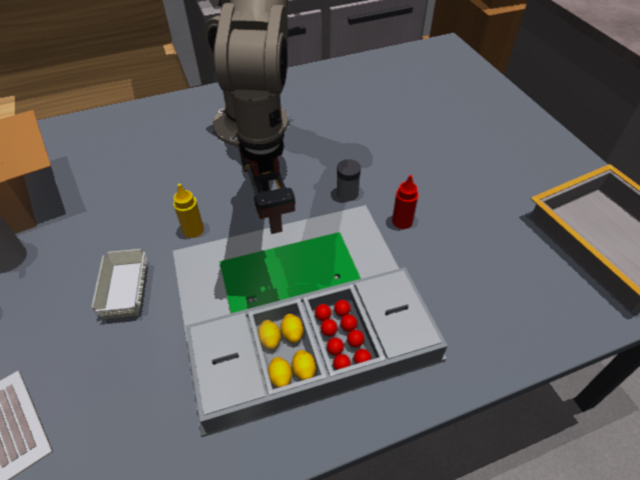

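```bash
python3 -c "
from h import *
print(env.sign_off(), env.read_state()['clock'])"
```

```text
the job is handed in; nothing more can be done
the job is handed in; nothing more can be done
```

The board should be seated over both pins; I handed the job in at about 23 s and got no verdict back. I pushed it back with both open fingertips until it met the well face (about 6 N). I then pushed it about 50 mm to the left along the face until it would go no further. After that I lifted the hand clear, to about 0.2 m above the deck.

**Seating checks that agreed:**
- **Pins in the holes:** the last top, scene and wrist pictures show a pin tip in both the round hole and the slot.
- **Board lies flat:** in the top view the back-to-front edge ratio went from about 1.000 tilted to 0.985 now, and a flat fit matched the corners better than a 3.4 degree tilt.
- **Board caught on a pin:** the last push met a lasting resistance of about 2 N.
- **Bystanders still in place:** the bottles, shaker and boats were re-measured within about 12 mm of their first positions, which is roughly the measuring noise.

**Checks that disagreed or were weak:**
- **Sideways position:** the top view puts the board about 2.8 mm left of nominal. If it is over the pins it can be at most about 2 mm off, so I put the rest down to calibration; the limit is 4 mm.
- **Scene-camera fit:** it was unreliable because the well rim hides the back edge.
- **Free tilt fit:** it gave an impossible −3 degrees, so I used only the comparison between tilts, which favoured flat.

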